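Lay the standing part down and close the parts box

ROBOT

A 6-joint arm with a two-finger parallel gripper is mounted at the origin on the work surface. World frame = base frame: x ahead of the robot, y to its left, z up, the work surface at z = 0. Lengths are in m, angles in degrees, forces in N, time in s.
With the tool pointing down it reaches from about 0.4 to 0.825 m from the base axis. Payload 7 kg.
Tool frame: the origin (TCP) lies between the finger pads; the fingertips stand 14 mm ahead of it and the grasp point (between the pads) lies 5 mm behind it (r.tips_ahead is the distance from the TCP to the fingertips, in m); z points along the fingers, y is the direction in which the jaws open and shut (so a half turn about z gives the same grasp; the last joint's range is limited). The gripper opens to 88 mm and grips with 3 to 60 N. Pads are 19 mm wide; open, the fingers measure 130 mm over their backs; the gripper's body (78 mm by 193 mm) begins 47 mm behind the grasp point.
Start: joints at [93.512, 20.546, 0.682, 0, -70.136, -16.507], TCP at [0.152, 0.658, 0.241] pointing down, gripper open.
Joint ranges: [-176.03, 176.03], [-82.01, 121.73], [-58.28, 71.71], [-173.87, 95.51], [-174.79, -0.11], [-173.66, 173.66]. Speed limits (degrees/s): [136.94, 136.94, 172.46, 180, 180, 180].

INTERFACE

Orientations are given as [roll, pitch, yaw] about the fixed x, y, z axes, in that order (R = Rz(yaw) Ry(pitch) Rx(roll)).
In Python, from plant import r gives the robot as it stands.
- The arm moves only by the tool apply_moves, never from a script. Its arguments are lists of equal length, an entry for each row: "slide": the shift along the tool's x, y, z as a fraction of full scale, a list of three; "turn": the turn, a rotation vector about the tool's x, y, z as a fraction of full scale, a list of three; "jaw": the closure, from 0 (fully open) to 1 (shut). In form: {"slide": [[dx, dy, dz], ...], "turn": [[wx, wy, wz], ...], "jaw": [jaw, ...]}. A call has 1 to 8 rows; each row shifts and turns the commanded pose from where the row before left it, along the tool's axes as they then stand; what a row does not reach is not made up. Full scale, the value 1, is 0.1 m for a shift and 1.5 rad for a turn. A row lasts 1/10 s, in which the tool goes at most 50 mm and 8.59 degrees, less where a joint would pass 70% of its speed; a pose out of reach is approached as far as the arm can. A call with a number of a shift or a turn outside -1 to 1 is refused whole. A call with a gripper value outside its range is refused whole. The fingers move at their own pace and stop on an object; "newtons" is the grip in N (left out, the last holds). Time passes only in rows, so rows that do not move let the fingers close. It gives the time, the measured TCP pose, the force and the opening at its end, in the units of the state.
- r.get_state(): the state, without advancing time (a new reading comes with each control period).
- r.capture(name): name is "scene" or "top" or "wrist"; returns a dict with "pixels" (384x512x3 uint8, blue, green, red), "depth" (384x512 float32, m along the optical axis (not along the pixel's ray), 0 where there is no reading), "fx", "fy", "cx", "cy" (pixels), "rvec" (rotation vector, rad) and "tvec" (3), from world to camera coordinates, as OpenCV has them. Camera axes: x right, y down, z forward; pixel columns grow to the right and rows downward; lengths in m; the calibration is good to about 2 mm. A picture is of the moment at which its call begins.
- r.close_job(): hands the job in, once; it reports no verdict.
The state is a dict: "time_s": time; "joints": joint angles; "qd": joint speeds; "joint_torque": joint torques, N m; "tcp_pos": TCP position; "eef_rot": TCP orientation; "contact_force": force on the tool from outside, world axes, zero at the start; "moment": the same for the moment, N m; "gripper_width": finger opening in m.
Only numpy, scipy, OpenCV 4.12 (cv2) and the standard library are available. Lean on these libraries where they do the work, as an engineer would, in place of code of your own. Each camera call takes 0.05 s, during which the arm holds its last target.

TASK

One of the three machined parts in the blue parts box was left standing on end, so the lid cannot go on. Tip it over so that it lies flat in its compartment like the other two, then fetch the grey lid by its handle and lower it onto the box, without dropping it, until it sits fully down and level all round. Let go of it, leave the box where it stands and do not disturb the other things on the bench.

Things in the scene. Friction and masses are not known exactly. Their poses are not given: they have to be found in the camera images.
- box: Blue open parts box, loose on the bench (0.9 kg, with parts 1.4 kg): outside 156 (its x) x 176 (its y) x 46 mm high, walls and floor 4 mm. Origin: centre of its underside; z up. Three bays side by side along its y, centred at y = -57, 0 and +57 mm, each 148 mm long (x) and 54 mm wide. One part in each; which bay holds the standing one varies.
- box_rim (a point): Centre of the box's mouth, level with its rim, 46 mm above its underside. The bay floors lie 42 mm below it; the tops of the two grey dividers (3 mm thick), 6 mm below it, mark the fill line.
- lid: Grey lid (0.3 kg), right way up on the bench: 167 (x) x 187 (y) mm, 4 mm top plate, skirt 3 mm thick and 14 mm deep that goes outside the box walls with 2.5 mm to spare each side. Origin: centre of the skirt's lower edge; z up; x, y along its sides as the box's. Either way round fits. Fully home, the plate rests on the rim: lid origin 32 mm above the box's, axes along the box's.
- lid_handle (a point): Middle of the black bar handle on the lid, 48 mm above the lid's origin. The bar runs along the lid's y, is 14 mm wide (x) and 12 mm high, 92 mm clear between its two feet, with 24 mm of free height under it above the top plate.
- part_up: The standing part: machined aluminium block (0.13-0.21 kg), 72 mm tall (its z), foot 28 (x, roughly along box x) x 30 mm (y). Origin: centre of the foot, on the bay floor; top 30 mm above the rim. It stands 24 to 34 mm off the bay's middle towards the box's +x or -x end (varies); tipped along the bay to the longer side it can lie flat. A light push high up tips it; past 20 degrees it falls.
- part_up_mid (a point): Middle of that block, 36 mm along its z from its origin. Lying flat, it is about 18 mm above the box's underside and the block's z is level.
- part_b: A like block, already lying flat in another bay: 72 mm along its x, 30 mm wide (y), 28 mm high (z). Origin: under its middle.
- part_b_mid (a point): Middle of that block, 14 mm above its origin.
- part_c: The third block, lying flat like part_b in the remaining bay; same axes, same origin.
- part_c_mid (a point): Middle of that block, 14 mm above its origin.
- caliper: Bystander: digital caliper lying on the bench between the box and lid, about 190 x 54 x 15 mm, along its x; origin under its middle.
- ring_gauge: Bystander: steel ring gauge lying on the bench, 46 mm across, 16 mm high; origin under its centre.
- vblock: Bystander: dark steel V-block, 50 x 60 x 46 mm, towards the back of the bench; origin under its centre.
- driver: Bystander: screwdriver, 170 mm long, lying across the back of the bench, along its x; origin under its middle.
- can_a: Bystander: spray can with yellow label, 58 mm across, 190 mm high, standing in the red crate on the right; origin under its centre.
- can_b: Bystander: spray can with blue label, 58 mm across, 190 mm high, standing in the red crate on the right; origin under its centre.

How it is judged:
By the outcome, as a careful person would: the job done as asked, in the order asked, and still so for the second after the job is handed in, with the robot touching nothing.
It also fails if it takes over 51 s, if anything falls off the work surface, if the arm or the gripper's body presses on something with over 40 N, if the wrist force passes 120 N, or if a joint passes its speed limit or range.

## Working session

There is one attempt and no reset: what is moved stays moved. The work goes in short steps, Python scripts to look and compute and a tool call to move; the robot and the scene stay as the last step left them, time stands still between calls to the robot, and variables do not carry over. Pictures are saved under pics/ and viewed, and the job is handed in when it is done.

Besides the shell and the picture viewer there is one more tool, called after ">>>" as name(argument=value, ...), one argument or row to a line, values as JSON. apply_moves: Moves the arm, as the interface text tells. Shift numbers are shares of 0.1 m and turn numbers shares of 1.5 rad, none past 1 either way. Its arguments: {"type":"object","properties":{"slide":{"type":"array"},"turn":{"type":"array"},"jaw":{"type":"array"},"newtons":{"type":"number"}},"required":["slide","turn","jaw"]}

```bash
ls; mkdir -p pics; cat > h.py <<'E'
import numpy as np, cv2
from scipy.spatial.transform import Rotation as R
from plant import r
def cap(n,fn):
    c=r.capture(n); cv2.imwrite(f'pics/{fn}.png',c['pixels']); np.savez(f'pics/{fn}.npz',**{k:np.array(v) for k,v in c.items()}); return c
def load(fn): return {k:v for k,v in np.load(f'pics/{fn}.npz').items()}
def world(c):
    v,u=np.mgrid[:384,:512]; d=c['depth']
    p=np.stack([(u-c['cx'])/c['fx']*d,(v-c['cy'])/c['fy']*d,d],-1)
    M=cv2.Rodrigues(np.array(c['rvec']).reshape(3,1))[0]
    w=(p-np.array(c['tvec']).reshape(3))@M
    w[d==0]=np.nan
    return w
E
python3 - <<'E'
from h import *
print(r.get_state())
a=cap('scene','s0');b=cap('top','t0')
for n in ('s0','t0'):
    i=cv2.imread(f'pics/{n}.png'); cv2.imwrite(f'pics/{n}_b.png',cv2.resize(i,(800,600),interpolation=cv2.INTER_CUBIC))
print(r.get_state()['time_s'])
E
```

```text
pics
{'time_s': 0.0, 'joints': array([ 9.35100055e+01,  2.05888990e+01,  6.33307098e-01, -1.94192218e-02,
       -7.01344996e+01, -1.65078257e+01]), 'qd': array([ 0.07333404,  0.0274867 ,  0.02110932,  0.04669478, -0.05357512,
       -0.01900065]), 'joint_torque': array([ 2.09980186e-03, -5.82730114e+01,  2.93043441e+01,  6.99674428e+00,
        6.85954874e-03, -1.50661845e-04]), 'tcp_pos': array([0.15172982, 0.65725075, 0.23964994]), 'eef_rot': array([ 1.79908434e+02, -8.09859666e-03, -1.30044270e+01]), 'contact_force': array([ 0.68857082,  0.4666286 , -0.8836443 ]), 'moment': array([ 0.01264088,  0.04099794, -0.00277601]), 'gripper_width': 0.0875463894523704}
0.1
```

View pics/s0_b.png

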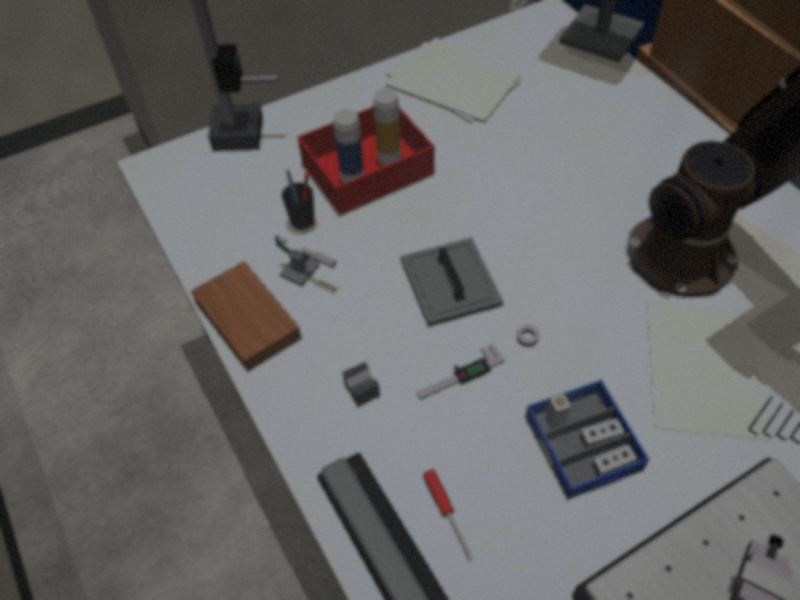

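View pics/t0_b.png

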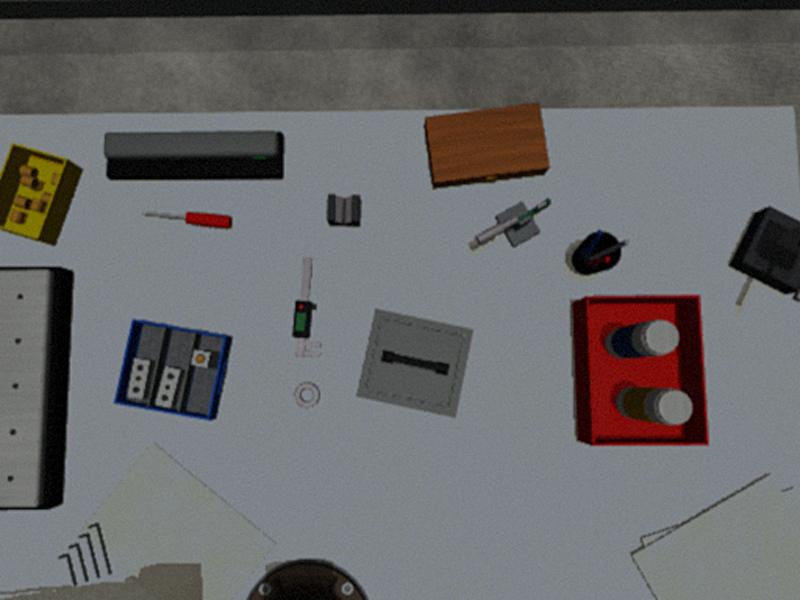

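```bash
python3 - <<'E'
from h import *
c=load('t0');w=world(c)
for n,(u,v) in dict(boxTL=(134,322),boxTR=(231,335),boxBL=(116,403),boxBR=(215,418),up=(201,358),lidTL=(376,310),lidTR=(473,328),lidBR=(456,416),lidBL=(358,395),h0=(384,356),h1=(448,369),ring=(307,394)).items():
    print(n,np.round(w[int(v*.64),int(u*.64)],3))
i=cv2.imread('pics/t0.png')
cv2.imwrite('pics/t0_box.png',cv2.resize(i[195:280,65:160],None,fx=7,fy=7,interpolation=cv2.INTER_CUBIC))
cv2.imwrite('pics/t0_lid.png',cv2.resize(i[190:275,220:310],None,fx=7,fy=7,interpolation=cv2.INTER_CUBIC))
z=w[...,2]
# lid height map & box rim
def rect(m,name):
    p=w[m][:,:2].astype(np.float32); print(name,len(p),cv2.minAreaRect(p),w[m][:,2].mean())
yy,xx=w[...,1],w[...,0]
rect((z>0.010)&(z<0.03)&(abs(xx-.47)<.14)&(yy<-.07)&(yy>-.36),'lid')
rect((z>0.04)&(z<0.07)&(abs(xx-.47)<.14)&(yy<-.07)&(yy>-.36),'handle')
rect((z>0.041)&(z<0.055)&(xx>.3)&(xx<.62)&(yy>.1)&(yy<.4),'boxrim')
rect((z>0.065)&(z<0.09)&(xx>.3)&(xx<.62)&(yy>.1)&(yy<.4),'up')
E
```

```text
boxTL [0.553 0.315 0.044]
boxTR [0.532 0.148 0.002]
boxBL [0.409 0.341 0.044]
boxBR [0.377 0.171 0.012]
up [0.485 0.18  0.075]
lidTL [ 0.575 -0.128  0.014]
lidTR [ 0.542 -0.31   0.001]
lidBR [ 0.377 -0.273  0.016]
lidBL [ 0.419 -0.095  0.018]
h0 [ 0.49  -0.142  0.017]
h1 [ 0.463 -0.26   0.018]
ring [ 0.419  0.003 -0.003]
lid 3494 ((0.47775521874427795, -0.20132717490196228), (0.18698333203792572, 0.1675272136926651), 77.44114685058594) 0.01754934207957887
handle 215 ((0.47731223702430725, -0.20136141777038574), (0.11508443206548691, 0.015882417559623718), 77.30484008789062) 0.05284926256805299
boxrim 414 ((0.4687149226665497, 0.2440764605998993), (0.17859786748886108, 0.15590086579322815), 79.729736328125) 0.04492529117449651
up 121 ((0.4861404597759247, 0.17958755791187286), (0.030469616875052452, 0.027818184345960617), 78.83596801757812) 0.0745247519655621
```

```bash
python3 - <<'E'
from h import *
c=load('t0');w=world(c)
m=(w[...,1]>0.05)&(w[...,0]>0.1)&(w[...,2]>0.1); 
print(w[m].max(0) if m.any() else None, m.sum())
m=(w[...,1]>0.35)&(w[...,0]>0.1)&(w[...,1]<1); print(np.nanmax(w[m][:,2]))
B=np.array([.4687,.2441]);a=np.radians(-10.27);ex=np.array([np.cos(a),np.sin(a)]);ey=np.array([-ex[1],ex[0]])
s=r.get_state();M=R.from_euler('xyz',s['eef_rot'],degrees=True).as_matrix()
g=np.r_[B+.082*ex-.0604*ey,.2]
print('target',g, 'tool delta(x0.1m)',M.T@(g-s['tcp_pos'])/.1)
z=w[...,2]
E
```

```text
None 0
0.07877368243419458
target [0.5386177  0.17004816 0.2       ] tool delta(x0.1m) [4.86621174 3.87651411 0.40360315]
```

View pics/t0_box.png

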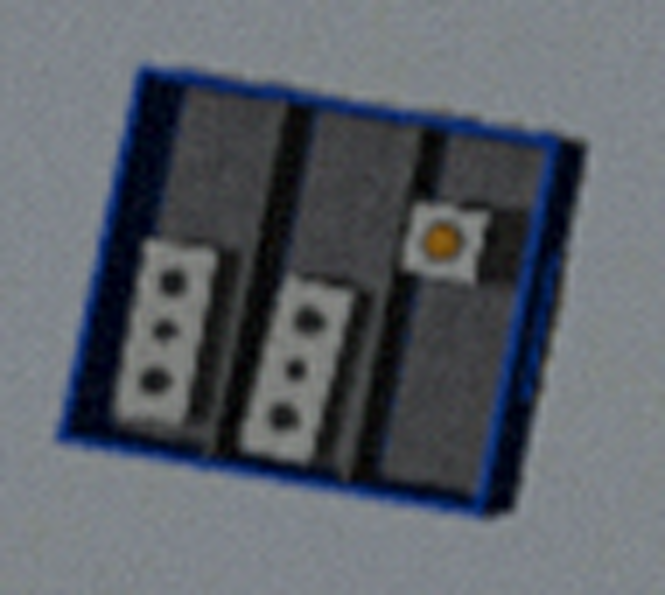

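>>> apply_moves(
  slide=[
    [0.2,0.16,0],
    [0.35,0.28,0],
    [0.36,0.29,0],
    [0.36,0.29,0],
    [0.36,0.29,0],
    [0.36,0.29,0],
    [0.36,0.29,0],
    [0.36,0.29,0],
  ],
  turn=[
    [0,0,0],
    [0,0,0],
    [0,0,0],
    [0,0,0],
    [0,0,0],
    [0,0,0],
    [0,0,0],
    [0,0,0],
  ],
  jaw=[1,1,1,1,1,1,1,1],
  newtons=20,
)

```text
time_s: 0.9
tcp_pos: [0.3675, 0.3826, 0.2405]
eef_rot: [180.0, 0.0, -13.0]
contact_force: [1.5, 1.2, 0.3]
gripper_width: 0.0288
```

>>> apply_moves(
  slide=[
    [0.36,0.29,0],
    [0.36,0.29,0],
    [0.36,0.29,0],
    [0.36,0.29,0],
    [0.36,0.29,0],
    [0.2,0.16,0],
    [0,0,0],
    [0,0,0],
  ],
  turn=[
    [0,0,0],
    [0,0,0],
    [0,0,0],
    [0,0,0],
    [0,0,-0.03],
    [0,0,0],
    [0,0,0],
    [0,0,0],
  ],
  jaw=[1,1,1,1,1,1,1,1],
)

```text
time_s: 1.7
tcp_pos: [0.5264, 0.1825, 0.24]
eef_rot: [180.0, 0.0, -10.5]
contact_force: [-0.2, -0.1, 0.8]
gripper_width: 0.0004
```

```bash
cat >> h.py <<'E'
B=np.array([.4687,.2441]);ab=np.radians(-10.27);ex=np.array([np.cos(ab),np.sin(ab)]);ey=np.array([-ex[1],ex[0]])
L=np.array([.4775,-.2013])
def delta(g,yaw):
    s=r.get_state();M=R.from_euler('xyz',s['eef_rot'],degrees=True).as_matrix()
    G=R.from_euler('xyz',[180,0,yaw],degrees=True).as_matrix()
    print('t',s['time_s'],'tcp',s['tcp_pos'].round(4),'rot',s['eef_rot'].round(2),'F',s['contact_force'].round(2),'w',round(s['gripper_width'],4),'slide',(M.T@(np.asarray(g)-s['tcp_pos'])/.1).round(3),'turn',(R.from_matrix(M.T@G).as_rotvec()/1.5).round(4))
    return s
E
python3 - <<'E'
from h import *
delta(np.r_[B+.082*ex-.0604*ey,.074],-10.3)
E
```

```text
t 1.7 tcp [0.5264 0.1825 0.24  ] rot [ 1.7997e+02  5.0000e-02 -1.0530e+01] F [-0.22 -0.12  0.85] w 0.0004 slide [0.144 0.099 1.66 ] turn [ 0.0004  0.0006 -0.0027]
```

>>> apply_moves(
  slide=[
    [0.14,0.1,0.2],
    [0,0,0.4],
    [0,0,0.4],
    [0,0,0.35],
    [0,0,0.2],
    [0,0,0.11],
    [0,0,0],
    [0,0,0],
  ],
  turn=[
    [0,0,0],
    [0,0,0],
    [0,0,0],
    [0,0,0],
    [0,0,0],
    [0,0,0],
    [0,0,0],
    [0,0,0],
  ],
  jaw=[1,1,1,1,1,1,1,1],
)

```text
time_s: 2.5
tcp_pos: [0.5388, 0.1717, 0.0755]
eef_rot: [-180.0, -0.1, -10.4]
contact_force: [-0.1, 0.3, 1.4]
gripper_width: 0.0004
```

```bash
python3 - <<'E'
from h import *
delta(np.r_[B+.020*ex-.0604*ey,.074],-10.3)
c=cap('scene','s1')
cv2.imwrite('pics/s1_b.png',cv2.resize(c['pixels'][170:330,290:480],None,fx=4,fy=3.7,interpolation=cv2.INTER_CUBIC))
E
```

```text
t 2.5 tcp [0.5388 0.1717 0.0755] rot [-1.7996e+02 -5.0000e-02 -1.0350e+01] F [-0.08  0.26  1.41] w 0.0004 slide [-0.618  0.017  0.014] turn [-0.0004 -0.0006 -0.0006]
```

View pics/s1_b.png

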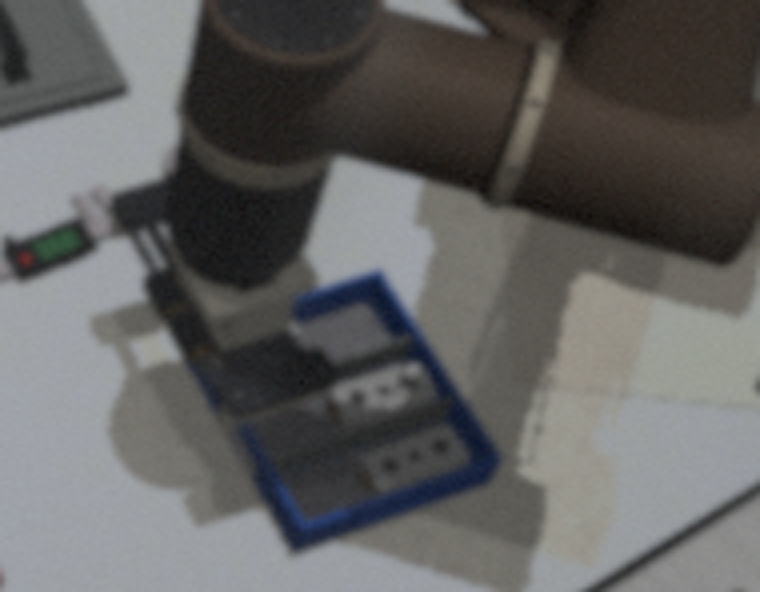

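>>> apply_moves(
  slide=[
    [-0.1,0.01,0],
    [-0.06,0,0],
    [-0.05,0,0],
    [-0.05,0,0],
    [-0.05,0,0],
    [-0.05,0,0],
    [-0.05,0,0],
    [-0.05,0,0],
  ],
  turn=[
    [0,0,0],
    [0,0,0],
    [0,0,0],
    [0,0,0],
    [0,0,0],
    [0,0,0],
    [0,0,0],
    [0,0,0],
  ],
  jaw=[1,1,1,1,1,1,1,1],
)

```text
time_s: 3.35
tcp_pos: [0.4925, 0.1783, 0.0745]
eef_rot: [180.0, 0.0, -10.4]
contact_force: [0.3, 0.2, -0.3]
gripper_width: 0.0005
```

>>> apply_moves(
  slide=[
    [-0.05,0,0],
    [-0.05,0,0],
    [-0.05,0,0],
    [-0.04,0,0],
    [0,0,0],
    [0,0,0],
  ],
  turn=[
    [0,0,0],
    [0,0,0],
    [0,0,0],
    [0,0,0],
    [0,0,0],
    [0,0,0],
  ],
  jaw=[1,1,1,1,1,1],
)

```text
time_s: 3.95
tcp_pos: [0.4743, 0.1817, 0.0746]
eef_rot: [-180.0, -0.0, -10.4]
contact_force: [0.2, 0.7, -0.1]
gripper_width: 0.0002
```

```bash
python3 - <<'E'
from h import *
delta(np.r_[B+.020*ex-.0604*ey,.074],-10.3)
c=cap('scene','s2')
cv2.imwrite('pics/s2_b.png',cv2.resize(c['pixels'][170:330,290:480],None,fx=4,fy=3.7,interpolation=cv2.INTER_CUBIC))
c=cap('wrist','w2')
E
```

```text
t 3.95 tcp [0.4743 0.1817 0.0746] rot [-1.7999e+02 -1.0000e-02 -1.0400e+01] F [ 0.15  0.71 -0.08] w 0.0002 slide [0.034 0.    0.006] turn [-0.0001 -0.0001 -0.0012]
```

View pics/s2_b.png

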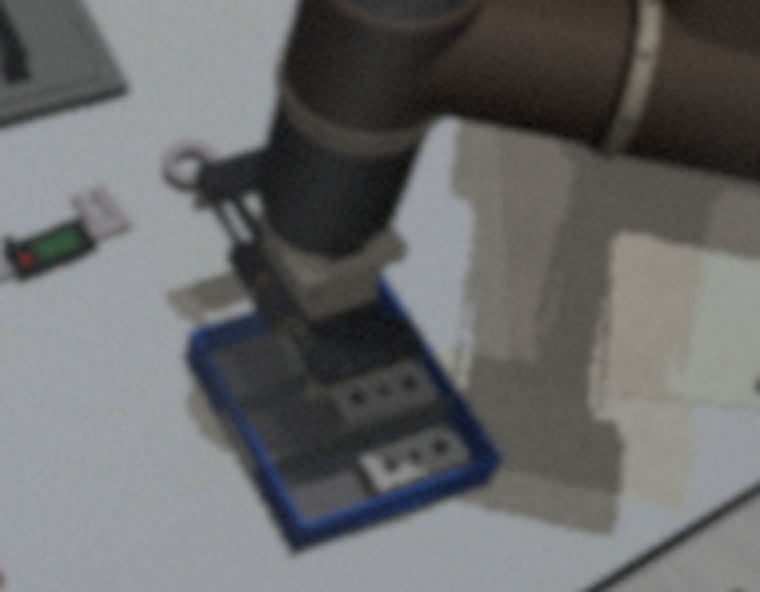

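View pics/w2.png

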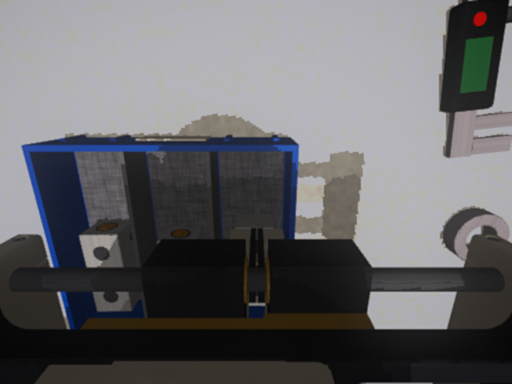

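>>> apply_moves(
  slide=[
    [0,0,-0.2],
    [0,0,-0.4],
    [0,0,-0.4],
    [0,0,-0.4],
    [0,0,-0.2],
    [0,0,0],
    [0,0,0],
    [0,0,0],
  ],
  turn=[
    [0,0,0],
    [0,0,0],
    [0,0,0.08],
    [0,0,0.09],
    [0,0,0.1],
    [0,0,0.1],
    [0,0,0.1],
    [0,0,0.1],
  ],
  jaw=[1,1,0.5,0.3,0.3,0.3,0.3,0.3],
)

```text
time_s: 4.85
tcp_pos: [0.4744, 0.1816, 0.2348]
eef_rot: [-180.0, 0.0, -59.8]
contact_force: [-0.1, -0.4, 0.1]
gripper_width: 0.0427
```

>>> apply_moves(
  slide=[
    [0,0,0],
    [0,0,0],
    [0,0,0],
    [0,0,0],
    [0,0,0],
    [0,0,0],
  ],
  turn=[
    [0,0,0.1],
    [0,0,0.1],
    [0,0,0.1],
    [0,0,0.1],
    [0,0,0.1],
    [0,0,0],
  ],
  jaw=[0.3,0.3,0.3,0.3,0.3,0.3],
)

```text
time_s: 5.45
tcp_pos: [0.4743, 0.1815, 0.2345]
eef_rot: [180.0, -0.0, -102.5]
contact_force: [-0.0, -0.2, 0.5]
gripper_width: 0.0616
```

```bash
python3 - <<'E'
from h import *
delta(np.r_[L,.2],-102.6)
E
```

```text
t 5.45 tcp [0.4743 0.1815 0.2345] rot [ 1.7999e+02 -1.0000e-02 -1.0252e+02] F [-0.01 -0.16  0.55] w 0.0616 slide [ 3.73  -0.861  0.345] turn [ 0.0001 -0.0001  0.0009]
```

>>> apply_moves(
  slide=[
    [0.3,-0.07,0],
    [0.47,-0.108,0],
    [0.47,-0.108,0],
    [0.47,-0.108,0],
    [0.47,-0.108,0],
    [0.47,-0.108,0],
    [0.47,-0.108,0],
    [0.4,-0.09,0],
  ],
  turn=[
    [0,0,0],
    [0,0,0],
    [0,0,0],
    [0,0,0],
    [0,0,0],
    [0,0,0],
    [0,0,0],
    [0,0,0],
  ],
  jaw=[0.3,0.3,0.3,0.3,0.3,0.3,0.3,0.3],
)

```text
time_s: 6.25
tcp_pos: [0.4774, -0.1819, 0.2347]
eef_rot: [-180.0, -0.0, -102.1]
contact_force: [0.9, 0.1, -0.3]
gripper_width: 0.0615
```

>>> apply_moves(
  slide=[
    [0.21,-0.05,0],
    [0,0,0],
    [0,0,0],
  ],
  turn=[
    [0,0,0],
    [0,0,0],
    [0,0,0],
  ],
  jaw=[0.3,0.3,0.3],
)

```text
time_s: 6.55
tcp_pos: [0.4779, -0.2016, 0.2343]
eef_rot: [180.0, 0.0, -102.3]
contact_force: [-0.4, -0.3, -0.9]
gripper_width: 0.0618
```

```bash
python3 - <<'E'
from h import *
delta(np.r_[L,.043],-102.6)
c=cap('top','t3'); cap('wrist','w3')
cv2.imwrite('pics/t3_box.png',cv2.resize(c['pixels'][195:280,65:160],None,fx=7,fy=7,interpolation=cv2.INTER_CUBIC))
cv2.imwrite('pics/t3_b.png',cv2.resize(c['pixels'],(800,600)))
w=world(c);z=w[...,2];xx,yy=w[...,0],w[...,1]
def rect(m,name):
    p=w[m][:,:2].astype(np.float32); print(name,len(p),cv2.minAreaRect(p),w[m][:,2].mean())
rect((z>0.041)&(z<0.055)&(xx>.3)&(xx<.62)&(yy>.1)&(yy<.4),'boxrim')
rect((z>0.065)&(z<0.09)&(xx>.3)&(xx<.62)&(yy>.1)&(yy<.4),'up')if ((z>0.065)&(z<0.09)&(xx>.3)&(xx<.62)&(yy>.1)&(yy<.4)).any() else print('none up')
q=w[...,:2]-B; X=q@ex;Y=q@ey
m=(abs(X)<.07)&(Y<-.032)&(Y>-.082)&(z>.024); print('part',m.sum()); p=np.stack([X[m],Y[m]],-1).astype(np.float32); print(cv2.minAreaRect(p),np.percentile(z[m],[5,50,95]))
E
```

```text
t 6.55 tcp [ 0.4779 -0.2016  0.2343] rot [ 179.97    0.   -102.29] F [-0.44 -0.32 -0.87] w 0.0618 slide [-0.002  0.003  1.913] turn [0.0004 0.     0.0036]
boxrim 156 ((0.4771156907081604, 0.29186558723449707), (0.0799073651432991, 0.15575848519802094), 79.59986114501953) 0.04484529637578383
none up
part 0Traceback (most recent call last):
  File "<stdin>", line 12, in <module>
    return _quantile_unchecked(
        a, q, axis, out, overwrite_input, method, keepdims, weights)
    return _ureduce(a,
                    func=_quantile_ureduce_func,
    ...<5 lines>...
                    overwrite_input=overwrite_input,
                    method=method)
    r = func(a, **kwargs)
    result = _quantile(arr,
                       quantiles=q,
    ...<2 lines>...
                       out=out,
                       weights=wgt)
    slices_having_nans = np.isnan(arr[-1, ...])
                                  ~~~^^^^^^^^^
IndexError: index -1 is out of bounds for axis 0 with size 0
```

View pics/t3_box.png

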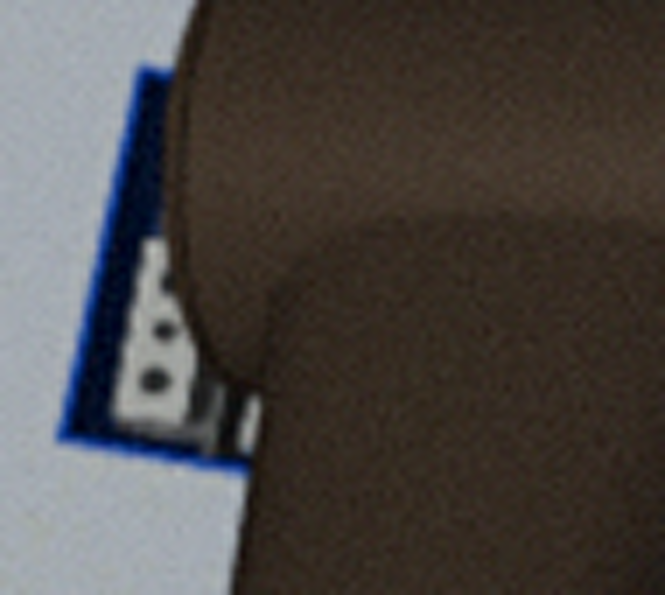

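View pics/w3.png

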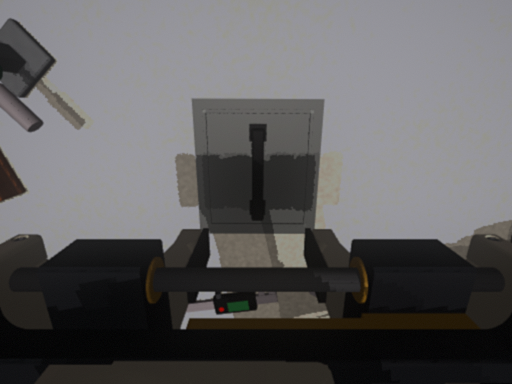

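```bash
python3 - <<'E'
from h import *
c=cap('scene','s3')
cv2.imwrite('pics/s3_b.png',cv2.resize(c['pixels'],(800,600)))
cv2.imwrite('pics/s3_box.png',cv2.resize(c['pixels'][230:330,320:430],None,fx=6,fy=6,interpolation=cv2.INTER_CUBIC))
w=world(c);z=w[...,2]
q=w[...,:2]-B; X=q@ex;Y=q@ey
m=(abs(X)<.07)&(Y<-.032)&(Y>-.082)&(z>.026); print('part',m.sum(),np.percentile(z[m],[5,50,95]) if m.any() else'')
if m.any():
    p=np.stack([X[m],Y[m]],-1).astype(np.float32); print(cv2.minAreaRect(p))
m=(z>.041)&(z<.055)&(abs(X)<.12)&(abs(Y)<.13); p=np.stack([X[m],Y[m]],-1).astype(np.float32); print(m.sum(),cv2.minAreaRect(p))
E
```

```text
part 253 [0.02740177 0.03184364 0.03667849]
((-0.006411723792552948, -0.06144361197948456), (0.04121584817767143, 0.12274095416069031), 89.83869171142578)
458 ((-0.0025764331221580505, 0.0007113367319107056), (0.17936395108699799, 0.15923848748207092), 89.90310668945312)
```

View pics/s3_box.png

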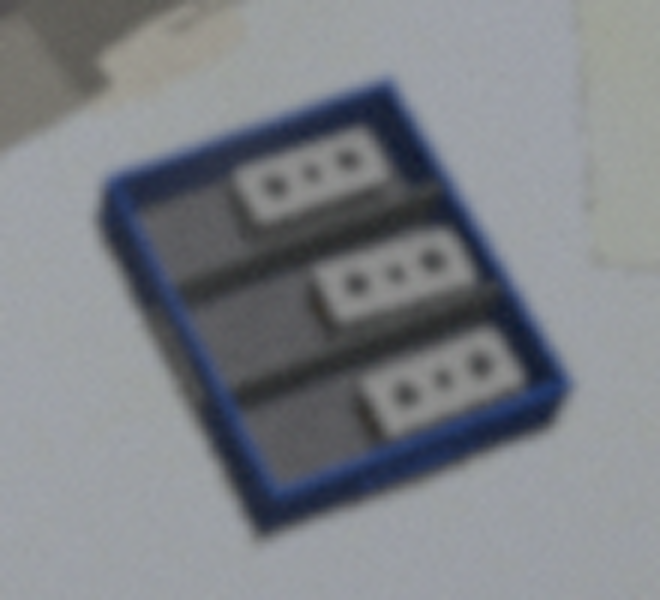

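The scene crop shows all three blocks lying flat: tipped one at about (310,175), the others at (395,275) and (445,380). The box hasn't moved. Next I'll grasp the lid handle.

>>> apply_moves(
  slide=[
    [0,0,0.2],
    [0,0,0.4],
    [0,0,0.4],
    [0,0,0.4],
    [0,0,0.25],
    [0,0,0.15],
    [0,0,0.09],
    [0,0,0],
  ],
  turn=[
    [0,0,0.003],
    [0,0,0],
    [0,0,0],
    [0,0,0],
    [0,0,0],
    [0,0,0],
    [0,0,0],
    [0,0,0],
  ],
  jaw=[0.3,0.3,0.3,0.3,0.3,0.3,0.3,0.3],
)

```text
time_s: 7.5
tcp_pos: [0.4778, -0.2004, 0.0448]
eef_rot: [179.9, -0.0, -102.5]
contact_force: [-0.0, -0.1, 0.4]
gripper_width: 0.0613
```

>>> apply_moves(
  slide=[
    [0,0,0],
    [0,0,0],
    [0,0,0],
    [0,0,0],
    [0,0,0],
    [0,0,0],
  ],
  turn=[
    [0,0,0],
    [0,0,0],
    [0,0,0],
    [0,0,0],
    [0,0,0],
    [0,0,0],
  ],
  jaw=[0.6,0.9,1,1,1,1],
  newtons=35,
)

```text
time_s: 8.1
tcp_pos: [0.4782, -0.2011, 0.0458]
eef_rot: [-180.0, 0.0, -102.6]
contact_force: [0.2, 0.0, -0.1]
gripper_width: 0.0191
```

```bash
python3 - <<'E'
from h import *
delta(np.r_[L,.17],-102.6)
E
```

```text
t 8.1 tcp [ 0.4782 -0.2011  0.0458] rot [-1.7998e+02  1.0000e-02 -1.0264e+02] F [ 0.18  0.04 -0.06] w 0.0191 slide [ 0.003  0.006 -1.242] turn [-0.0002  0.0001 -0.0005]
```

>>> apply_moves(
  slide=[
    [0,0,0.02],
    [0,0,0],
    [0,0,0],
    [0,0,0],
    [0,0,0],
  ],
  turn=[
    [0,0,0],
    [0,0,0],
    [0,0,0],
    [0,0,0],
    [0,0,0],
  ],
  jaw=[1,1,1,1,1],
)

```text
time_s: 8.6
tcp_pos: [0.478, -0.2012, 0.0446]
eef_rot: [-180.0, -0.0, -102.6]
contact_force: [-5.5, 2.6, 14.3]
gripper_width: 0.0133
```

>>> apply_moves(
  slide=[
    [0,0,-0.05],
    [0,0,-0.1],
    [0,0,-0.2],
    [0,0,-0.3],
    [0,0,-0.3],
    [0,0,-0.25],
    [0,0,-0.1],
    [0,0,0],
  ],
  turn=[
    [0,0,0],
    [0,0,0],
    [0,0,0],
    [0,0,0],
    [0,0,0],
    [0,0,0],
    [0,0,0],
    [0,0,0],
  ],
  jaw=[1,1,1,1,1,1,1,1],
)

```text
time_s: 9.4
tcp_pos: [0.4788, -0.2011, 0.1748]
eef_rot: [-179.8, 0.0, -102.6]
contact_force: [0.5, -0.2, -2.7]
gripper_width: 0.0134
```

```bash
python3 - <<'E'
from h import *
delta(np.r_[B,.17],-100.27)
cap('wrist','w4')
c=cap('scene','s4')
cv2.imwrite('pics/s4_b.png',cv2.resize(c['pixels'],(800,600)))
E
```

```text
t 9.4 tcp [ 0.4788 -0.2011  0.1748] rot [-1.7984e+02  3.0000e-02 -1.0264e+02] F [ 0.52 -0.23 -2.71] w 0.0134 slide [-4.322  1.073  0.048] turn [-0.0018  0.0004 -0.0276]
```

View pics/s4_b.png

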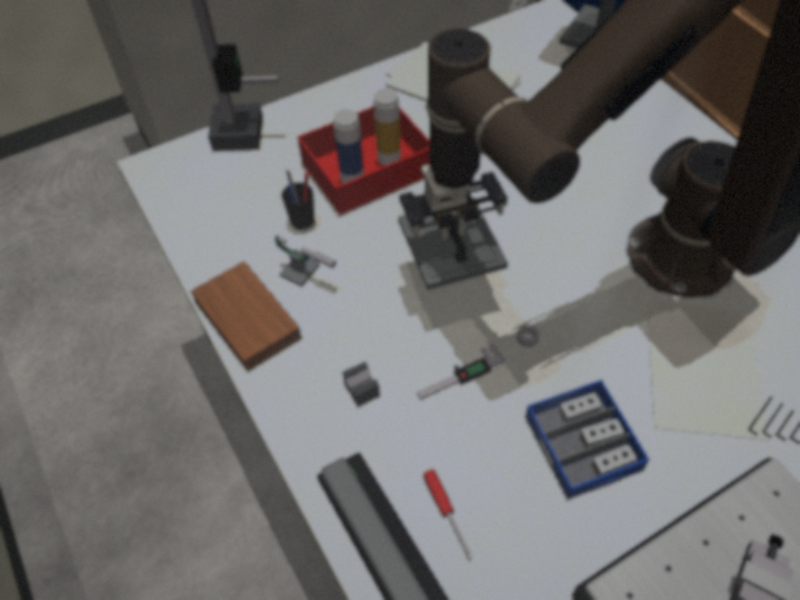

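View pics/w4.png

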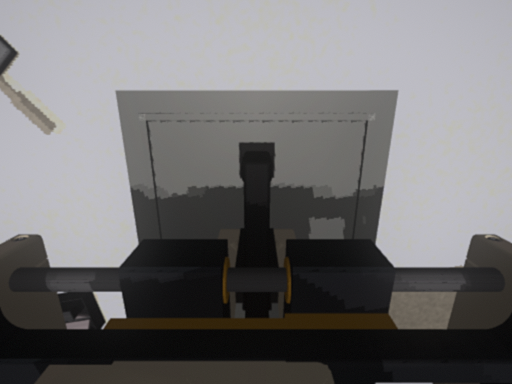

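```bash
cat >> h.py <<'E'
def lidpose(c,zc=None):
    w=world(c);z=w[...,2]
    v,u=np.mgrid[:384,:512]
    # seed on plate: depth near plate
    return w
E
python3 - <<'E'
from h import *
c=load('w4');w=world(c)
for (u,v) in [(170,100),(340,100),(200,150),(330,150),(170,220),(350,220),(257,100),(122,94),(392,94),(257,160)]:
    print((u,v),c['depth'][v,u].round(4),w[v,u].round(4))
print(c['tvec'],c['rvec'])
c=load('s4');w=world(c);z=w[...,2]
m=(z>.11)&(z<.16)&(abs(w[...,0]-.478)<.13)&(abs(w[...,1]+.2)<.13); print(m.sum(),np.nanmin(w[m],0),np.nanmax(w[m],0))
E
```

```text
(170, 100) 0.1616 [ 0.5109 -0.2973  0.1486]
(340, 100) 0.1613 [ 0.4121 -0.2752  0.1486]
(200, 150) 0.1698 [ 0.5016 -0.2649  0.1495]
(330, 150) 0.1708 [ 0.4219 -0.2469  0.1482]
(170, 220) 0.1854 [ 0.5353 -0.2232  0.1487]
(350, 220) 0.1847 [ 0.4154 -0.1967  0.149 ]
(257, 100) 0.1618 [ 0.4603 -0.286   0.1482]
(122, 94) 0.1608 [ 0.5378 -0.3068  0.1483]
(392, 94) 0.1603 [ 0.3817 -0.2718  0.1484]
(257, 160) 0.1393 [ 0.4668 -0.2569  0.1815]
[0.51255647 0.06880227 0.3562228 ] [-0.33639162 -3.04797633 -0.48143478]
1878 [ 0.37460384 -0.30985849  0.12421544] [ 0.57687028 -0.08986229  0.15967826]
```

```bash
cat >> h.py <<'E'
def lidfit(c,yaw,zp,st):
    w=world(c);z=w[...,2]
    a=np.radians(yaw);lx=np.array([np.cos(a),np.sin(a)]);ly=np.array([-lx[1],lx[0]])
    q=w[...,:2]-st['tcp_pos'][:2];X=q@lx;Y=q@ly
    m=(abs(z-zp)<.004)&(abs(X)<.1)&(abs(Y)<.11)
    # per-row extents for X edges, per-col for far edge
    L=[];H=[];F=[]
    for v in range(95,230,1):
        k=np.where(m[v])[0]
        if len(k)<20: continue
        i,j=(k[0],k[-1])
        e=sorted([(X[v,i],Y[v,i]),(X[v,j],Y[v,j])]); L.append(e[0]);H.append(e[1])
    for u in range(140,375):
        k=np.where(m[:,u])[0]
        if len(k)<20: continue
        F.append((X[k[0],u],Y[k[0],u]))
    L,H,F=map(np.array,(L,H,F))
    for n,A,s in (('lo',L,1),('hi',H,1),('far',F,0)):
        p,t=A[:,s],A[:,1-s]
        f=np.polyfit(p,t,1); g=abs(np.polyval(f,p)-t)<.003; f=np.polyfit(p[g],t[g],1)
        print(n,len(A),'median',np.median(t).round(4),'at0',f[1].round(4),'slope deg',np.degrees(np.arctan(f[0])).round(2))
E
python3 - <<'E'
from h import *
s=r.get_state()
lidfit(load('w4'),-12.6,.1485,s)
E
```

```text
lo 135 median -0.0809 at0 -0.0809 slope deg 0.0
hi 135 median 0.0855 at0 0.0853 slope deg -0.15
far 235 median -0.0924 at0 -0.0923 slope deg 0.14
```

```bash
python3 - <<'E'
from h import *
c=load('w3');w=world(c);z=w[...,2]
print('plate z',np.nanmedian(z[120:220,210:240]))
def rect(m,name):
    p=w[m][:,:2].astype(np.float32); print(name,len(p),cv2.minAreaRect(p),w[m][:,2].mean())
xx,yy=w[...,0],w[...,1]
rect((z>0.012)&(z<0.024)&(abs(xx-.478)<.14)&(abs(yy+.2)<.14),'lid')
rect((z>0.049)&(z<0.06)&(abs(xx-.478)<.14)&(abs(yy+.2)<.14),'handle')
# hover TCP
c=load('w2');w=world(c);z=w[...,2];q=w[...,:2]-B; X=q@ex;Y=q@ey
m=(z>.038)&(z<.052)&(abs(X)<.1)&(abs(Y)<.1)
print(m.sum(),'rim ext X',np.percentile(X[m],[.5,99.5]),'Y',np.percentile(Y[m],[.5,99.5]))
# outer edges by rim: far wall (X max) per col ; side walls
f=m&(X>.06); print('X outer at',np.percentile(X[f],[2,50,98]), np.median(z[f]))
f=m&(Y<-.08)&(X<.06);print('Y- wall',np.percentile(Y[f],[2,50,98]),f.sum())
f=m&(Y>.075)&(X<.06);print('Y+ wall',np.percentile(Y[f],[2,50,98]),f.sum())
E
```

```text
plate z 0.01850342125413264
lid 15420 ((0.47811368107795715, -0.19962598383426666), (0.18753153085708618, 0.16740724444389343), 77.36101531982422) 0.018754769075424463
handle 1068 ((0.4778467118740082, -0.20014365017414093), (0.1149604320526123, 0.015513239428400993), 77.68861389160156) 0.054226991418668234
6421 rim ext X [-0.06696348  0.07832763] Y [-0.08679111  0.0891527 ]
X outer at [0.06107632 0.07561608 0.07827841] 0.04611774562557443
Y- wall [-0.08687845 -0.08446565 -0.08289936] 497
Y+ wall [0.08417655 0.08533686 0.0890349 ] 1976
```

```bash
python3 - <<'E'
from h import *
c=cap('wrist','w5'); s=r.get_state(); s2=delta(np.r_[B,.17],-100.27)
lidfit(c,-12.6,.1485,s)
for n in('w4','w5'):
    c=load(n);w=world(c);a=np.radians(-12.6);lx=np.array([np.cos(a),np.sin(a)]);ly=np.array([-lx[1],lx[0]])
    q=w[...,:2]-s['tcp_pos'][:2];X=q@lx;Y=q@ly;z=w[...,2]
    m=(abs(z-.1845)<.004)&(abs(X)<.02)&(Y<-.02)&(Y>-.07)
    print('handle X',np.percentile(X[m],[1,50,99]),'Y',np.percentile(Y[m],[1,99]),np.median(z[m]),m.sum())
    m=(abs(z-.1485)<.004)&(abs(X)<.1)&(abs(Y)<.12);print('X',np.percentile(X[m],[.2,99.8]),'Y',np.percentile(Y[m],[.2]))
E
```

```text
t 9.55 tcp [ 0.4771 -0.2009  0.1721] rot [ 179.86    0.   -102.66] F [ 0.31 -0.1  -3.77] w 0.0134 slide [-4.323  1.057  0.023] turn [ 0.0017  0.0001 -0.0278]
lo 135 median -0.0823 at0 -0.0822 slope deg 0.09
hi 135 median 0.0841 at0 0.0841 slope deg -0.04
far 235 median -0.0923 at0 -0.0923 slope deg 0.11
handle X [-0.00467024  0.00265105  0.00948564] Y [-0.05676306 -0.02041861] 0.1843384584961727 1843
X [-0.08075476  0.08570536] Y [-0.09228563]
handle X [-0.0057017   0.00126203  0.0077104 ] Y [-0.05641785 -0.02051782] 0.18207905484089373 1703
X [-0.08235023  0.08417364] Y [-0.09237135]
```

>>> apply_moves(
  slide=[
    [-0.1,0.025,0],
    [-0.2,0.05,0],
    [-0.3,0.073,0],
    [-0.35,0.085,0],
    [-0.35,0.085,0],
    [-0.35,0.085,0],
    [-0.35,0.085,0],
    [-0.35,0.085,0],
  ],
  turn=[
    [0,0,0],
    [0,0,0],
    [0,0,0],
    [0,0,0],
    [0,0,0],
    [0,0,0],
    [0,0,0],
    [0,0,0],
  ],
  jaw=[1,1,1,1,1,1,1,1],
)

```text
time_s: 10.35
tcp_pos: [0.4726, 0.0424, 0.1726]
eef_rot: [179.9, -0.1, -102.6]
contact_force: [0.9, 0.4, -2.8]
gripper_width: 0.0136
```

>>> apply_moves(
  slide=[
    [-0.35,0.085,0],
    [-0.35,0.085,0],
    [-0.35,0.085,0],
    [-0.35,0.085,0],
    [-0.3,0.073,0],
    [-0.2,0.05,0],
    [-0.07,0.02,0],
    [0,0,0],
  ],
  turn=[
    [0,0,0],
    [0,0,0],
    [0,0,0],
    [0,0,0],
    [0,0,0],
    [0,0,0],
    [0,0,-0.028],
    [0,0,0],
  ],
  jaw=[1,1,1,1,1,1,1,1],
)

```text
time_s: 11.15
tcp_pos: [0.469, 0.2444, 0.1726]
eef_rot: [179.9, -0.1, -100.1]
contact_force: [-1.0, 0.4, -3.5]
gripper_width: 0.0137
```

>>> apply_moves(
  slide=[
    [0,0,0],
    [0,0,0],
  ],
  turn=[
    [0,0,0],
    [0,0,0],
  ],
  jaw=[1,1],
)

```text
time_s: 11.35
tcp_pos: [0.4693, 0.2427, 0.1733]
eef_rot: [180.0, -0.0, -100.3]
contact_force: [-0.0, -0.2, -2.4]
gripper_width: 0.0137
```

```bash
python3 - <<'E'
from h import *
delta(np.r_[B,.10],-100.27)
c=cap('scene','s6');cap('wrist','w6');
delta(np.r_[B,.10],-100.27)
cv2.imwrite('pics/s6_b.png',cv2.resize(c['pixels'][150:350,280:480],None,fx=3.5,fy=3))
E
```

```text
t 11.35 tcp [0.4693 0.2427 0.1733] rot [ 1.7997e+02 -4.0000e-02 -1.0031e+02] F [-0.04 -0.22 -2.43] w 0.0137 slide [-0.013  0.008  0.733] turn [ 0.0003 -0.0004 -0.0005]
t 11.45 tcp [0.4696 0.2428 0.1736] rot [ 1.8000e+02 -1.0000e-02 -1.0031e+02] F [ 0.23  0.26 -3.49] w 0.0137 slide [-0.011  0.011  0.736] turn [ 0.     -0.0001 -0.0004]
```

View pics/s6_b.png

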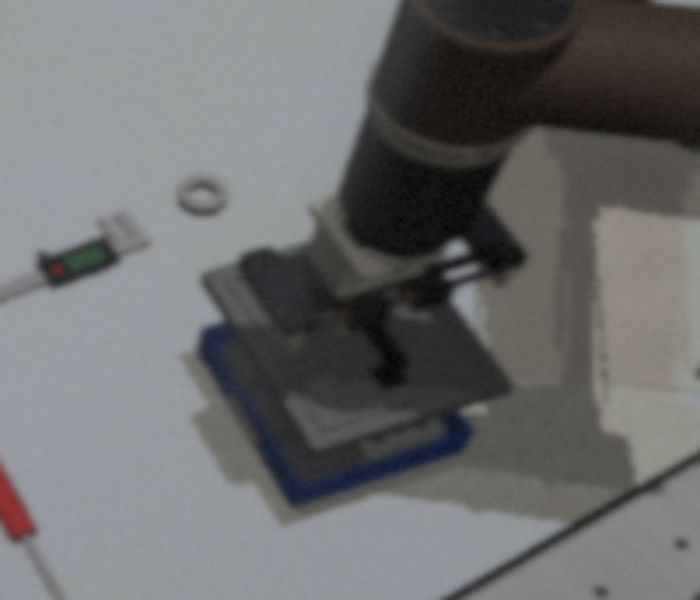

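View pics/w6.png

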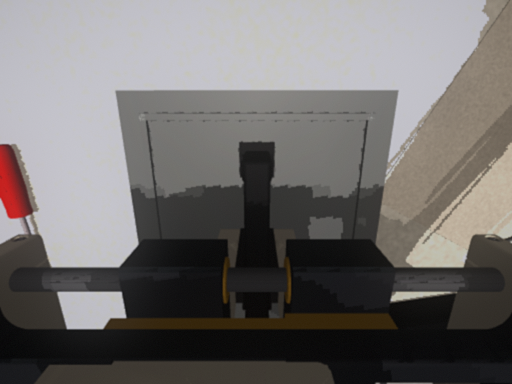

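>>> apply_moves(
  slide=[
    [-0.012,0.01,0.1],
    [0,0,0.2],
    [0,0,0.2],
    [0,0,0.15],
    [0,0,0.08],
    [0,0,0.02],
    [0,0,0],
    [0,0,0],
  ],
  turn=[
    [0,0,0],
    [0,0,0],
    [0,0,0],
    [0,0,0],
    [0,0,0],
    [0,0,0],
    [0,0,0],
    [0,0,0],
  ],
  jaw=[1,1,1,1,1,1,1,1],
)

```text
time_s: 12.25
tcp_pos: [0.4692, 0.2452, 0.0992]
eef_rot: [-180.0, 0.1, -100.2]
contact_force: [0.2, -0.2, -2.6]
gripper_width: 0.0136
```

```bash
python3 - <<'E'
from h import *
delta(np.r_[B,.076],-100.27)
c=cap('scene','s7');t=cap('top','t7')
delta(np.r_[B,.076],-100.27)
cv2.imwrite('pics/s7_b.png',cv2.resize(c['pixels'][200:330,310:450],None,fx=5.5,fy=4.6,interpolation=cv2.INTER_CUBIC))
cv2.imwrite('pics/t7_b.png',cv2.resize(t['pixels'][195:280,65:160],None,fx=7,fy=7,interpolation=cv2.INTER_CUBIC))
E
```

```text
t 12.25 tcp [0.4692 0.2452 0.0992] rot [-1.7995e+02  6.0000e-02 -1.0023e+02] F [ 0.16 -0.17 -2.6 ] w 0.0136 slide [0.012 0.003 0.232] turn [-0.0005  0.0007  0.0005]
t 12.35 tcp [0.4692 0.2453 0.0993] rot [-1.7995e+02  7.0000e-02 -1.0022e+02] F [-0.72  0.68 -2.66] w 0.0135 slide [0.012 0.003 0.233] turn [-0.0006  0.0008  0.0006]
```

View pics/s7_b.png

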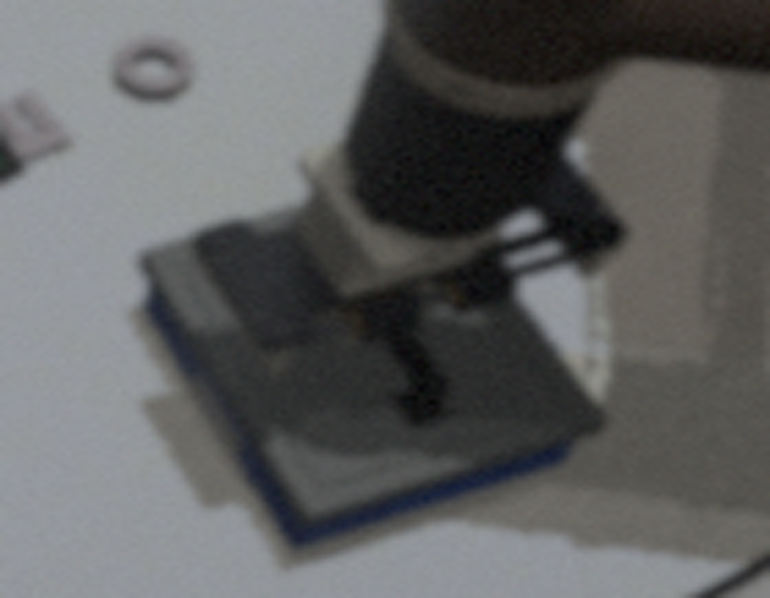

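View pics/t7_b.png

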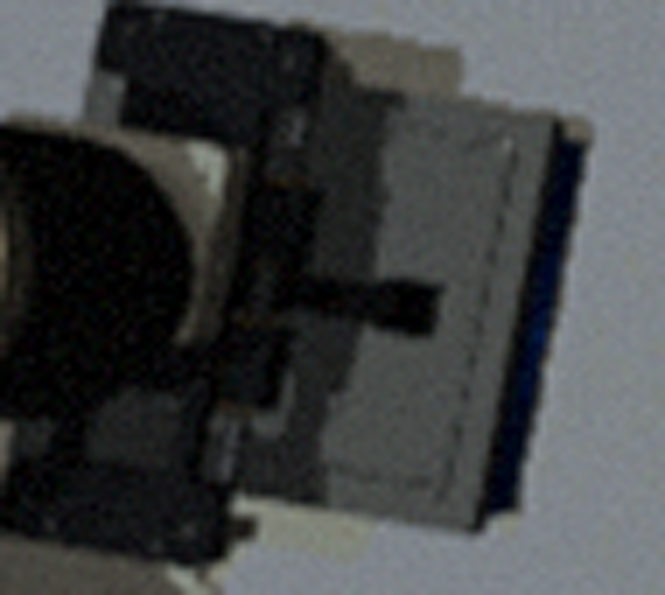

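```bash
cat >> h.py <<'E'
def topedges(n,zp):
    c=load(n);w=world(c);q=w[...,:2]-B; X=q@ex;Y=q@ey;z=w[...,2]
    m=(abs(z-zp)<.006)&(abs(X)<.12)&(Y>-.12)&(Y<-.02)
    print('z',np.median(z[m]))
    lo=[];hi=[];f=[]
    for y in np.arange(-.085,-.05,.005):
        k=m&(abs(Y-y)<.0025); lo.append(X[k].min());hi.append(X[k].max())
    for x in np.arange(-.07,.071,.005):
        k=m&(abs(X-x)<.0025); f.append(Y[k].min())
    print('X lo',np.round(lo,4),'hi',np.round(hi,4),'ctr',(np.mean(lo)+np.mean(hi))/2,'w',np.mean(hi)-np.mean(lo));print('Ymin mean',np.mean(f),'slope deg',np.degrees(np.polyfit(np.arange(-.07,.071,.005),f,1)[0]))
    m2=m&(abs(X)<.1); print(cv2.minAreaRect(np.stack([X[m2],Y[m2]],-1).astype(np.float32)))
E
python3 - <<'E'
from h import *
topedges('t7',.073)
# reference: same calc on box rim in t0 (y- edge)
c=load('t0');w=world(c);q=w[...,:2]-B; X=q@ex;Y=q@ey;z=w[...,2]
m=(z>.041)&(z<.055)&(abs(X)<.1)&(abs(Y)<.1)
f=[Y[m&(abs(X-x)<.0025)].min() for x in np.arange(-.065,.066,.005)];g=[Y[m&(abs(X-x)<.0025)].max() for x in np.arange(-.065,.066,.005)]
h=[X[m&(abs(Y-x)<.0025)].min() for x in np.arange(-.075,.076,.005)];k=[X[m&(abs(Y-x)<.0025)].max() for x in np.arange(-.075,.076,.005)]
print('box Y',np.mean(f),np.mean(g),'X',np.mean(h),np.mean(k))
E
```

```text
z 0.07181281613431525
X lo [-0.0824 -0.0805 -0.0805 -0.0818 -0.0823 -0.0811 -0.0819 -0.0823] hi [0.0832 0.0843 0.084  0.083  0.0826 0.0844 0.0835 0.0825] ctr 0.0009186886178485579 w 0.1650339384845474
Ymin mean -0.09259663753326648 slope deg 0.1333446465947039
((0.0009962692856788635, -0.05688441917300224), (0.0737680047750473, 0.16677558422088623), 89.90632629394531)
box Y -0.08791372604973233 0.08713666523789244 X -0.07674583696363596 0.07687826998714715
```

>>> apply_moves(
  slide=[
    [0.01,0.01,0],
    [0,0,0.03],
    [0,0,0.03],
    [0,0,0.03],
    [0,0,0.03],
    [0,0,0.03],
    [0,0,0],
    [0,0,0],
  ],
  turn=[
    [0,0,0],
    [0,0,0],
    [0,0,0],
    [0,0,0],
    [0,0,0],
    [0,0,0],
    [0,0,0],
    [0,0,0],
  ],
  jaw=[1,1,1,1,1,1,1,1],
)

```text
time_s: 13.15
tcp_pos: [0.4676, 0.244, 0.0834]
eef_rot: [180.0, -0.0, -100.2]
contact_force: [-0.8, 0.6, -2.7]
gripper_width: 0.0138
```

```bash
python3 - <<'E'
from h import *
delta(np.r_[B,.076],-100.27)
c=cap('scene','s8');t=cap('top','t8')
delta(np.r_[B,.076],-100.27)
topedges('t8',.060)
E
```

```text
t 13.15 tcp [0.4676 0.244  0.0834] rot [ 1.7999e+02 -2.0000e-02 -1.0022e+02] F [-0.75  0.65 -2.74] w 0.0138 slide [-0.003 -0.011  0.074] turn [ 0.0001 -0.0002  0.0005]
t 13.25 tcp [0.4677 0.2442 0.0837] rot [-1.7999e+02  1.0000e-02 -1.0023e+02] F [-0.13 -0.62 -2.54] w 0.0137 slide [-0.001 -0.01   0.077] turn [-0.0001  0.0001  0.0005]
z 0.05661733559401353
X lo [-0.0828 -0.0837 -0.082  -0.0833 -0.0835 -0.082  -0.083  -0.0838] hi [0.0813 0.083  0.0827 0.0816 0.0774 0.083  0.0815 0.081 ] ctr -0.0007752081887259232 w 0.16444103070856717
Ymin mean -0.09327998108339662 slope deg -0.37536444970421656
((-0.0004085749387741089, -0.05759887397289276), (0.16678863763809204, 0.07504906505346298), 0.10152451694011688)
```

>>> apply_moves(
  slide=[
    [0,0,0.02],
    [0,0,0.02],
    [0,0,0.01],
    [0,0,0.01],
    [0,0,0],
    [0,0,0],
  ],
  turn=[
    [0,0,0],
    [0,0,0],
    [0,0,0],
    [0,0,0],
    [0,0,0],
    [0,0,0],
  ],
  jaw=[1,1,1,1,1,1],
)

```text
time_s: 13.85
tcp_pos: [0.4676, 0.2441, 0.0776]
eef_rot: [-180.0, -0.0, -100.2]
contact_force: [-0.2, 0.0, -2.9]
gripper_width: 0.0138
```

>>> apply_moves(
  slide=[
    [0,0,0.01],
    [0,0,0.005],
    [0,0,0],
    [0,0,0],
  ],
  turn=[
    [0,0,0],
    [0,0,0],
    [0,0,0],
    [0,0,0],
  ],
  jaw=[1,1,1,1],
)

```text
time_s: 14.25
tcp_pos: [0.4677, 0.2442, 0.0766]
eef_rot: [-180.0, 0.0, -100.2]
contact_force: [-3.3, -0.4, 5.8]
gripper_width: 0.0138
```

>>> apply_moves(
  slide=[
    [0,0,0],
    [0,0,0],
    [0,0,0],
    [0,0,0],
    [0,0,0],
  ],
  turn=[
    [0,0,0],
    [0,0,0],
    [0,0,0],
    [0,0,0],
    [0,0,0],
  ],
  jaw=[0.75,0.6,0.5,0.5,0.5],
)

```text
time_s: 14.75
tcp_pos: [0.4677, 0.2441, 0.076]
eef_rot: [-180.0, -0.0, -100.2]
contact_force: [0.4, 0.6, 1.2]
gripper_width: 0.0432
```

>>> apply_moves(
  slide=[
    [0,0,-0.1],
    [0,0,-0.3],
    [0,0,-0.4],
    [0,0,-0.4],
    [0,0,-0.3],
    [0,0,-0.1],
    [0,0,0],
  ],
  turn=[
    [0,0,0],
    [0,0,0],
    [0,0,0],
    [0,0,0],
    [0,0,0],
    [0,0,0],
    [0,0,0],
  ],
  jaw=[0.5,0.5,0.5,0.5,0.5,0.5,0.5],
)

```text
time_s: 15.45
tcp_pos: [0.4682, 0.2446, 0.2383]
eef_rot: [-179.9, 0.2, -100.2]
contact_force: [-1.2, 0.5, -0.9]
gripper_width: 0.0439
```

>>> apply_moves(
  slide=[
    [0.2,0,0],
    [0.4,0,0],
    [0.4,0,0],
    [0.4,0,0],
    [0.4,0,0],
    [0.4,0,0],
    [0.4,0,0],
    [0.2,0,0],
  ],
  turn=[
    [0,0,0],
    [0,0,0],
    [0,0,0],
    [0,0,0],
    [0,0,0],
    [0,0,0],
    [0,0,0],
    [0,0,0],
  ],
  jaw=[0.5,0.5,0.5,0.5,0.5,0.5,0.5,0.5],
)

```text
time_s: 16.25
tcp_pos: [0.4155, -0.0343, 0.2346]
eef_rot: [179.8, -0.1, -100.3]
contact_force: [0.5, 0.9, -0.2]
gripper_width: 0.0439
```

```bash
python3 - <<'E'
from h import *
delta(np.r_[B,.076],-100.27)
c=cap('scene','s9');t=cap('top','t9')
cv2.imwrite('pics/s9_b.png',cv2.resize(c['pixels'],(800,600)))
cv2.imwrite('pics/t9_b.png',cv2.resize(t['pixels'],(800,600)))
for n in('s9','t9'):
    w=world(load(n));q=w[...,:2]-B; X=q@ex;Y=q@ey;z=w[...,2]
    for sx in(-.07,.07):
        for sy in (-.08,.08):
            m=(abs(X-sx)<.008)&(abs(Y-sy)<.008); print(n,sx,sy,m.sum(),np.nanmedian(z[m]).round(4) if m.any() else '')
    m=(z>.04)&(z<.06)&(abs(X)<.12)&(abs(Y)<.12)
    A=np.c_[X[m],Y[m],np.ones(m.sum())]; print('plane',np.linalg.lstsq(A,z[m],rcond=None)[0])
    print(cv2.minAreaRect(np.stack([X[m],Y[m]],-1).astype(np.float32)))
E
```

```text
t 16.25 tcp [ 0.4155 -0.0343  0.2346] rot [ 1.7985e+02 -7.0000e-02 -1.0031e+02] F [ 0.51  0.89 -0.19] w 0.0439 slide [-2.837 -0.029  1.582] turn [ 0.0018 -0.0008 -0.0005]
s9 -0.07 -0.08 63 0.5936
s9 -0.07 0.08 31 0.0494
s9 0.07 -0.08 43 0.0489
s9 0.07 0.08 64 0.0467
plane [-0.00324563 -0.00132299  0.04999296]
((-0.003959827125072479, 0.00014375895261764526), (0.17143335938453674, 0.19103440642356873), 0.07334316521883011)
t9 -0.07 -0.08 9 0.6128
t9 -0.07 0.08 32 0.0497
t9 0.07 -0.08 33 0.0509
t9 0.07 0.08 32 0.0501
plane [0.00021805 0.00158725 0.04931772]
((3.501027822494507e-05, -0.0004827231168746948), (0.16656529903411865, 0.18923719227313995), 0.38980817794799805)
```

View pics/s9_b.png

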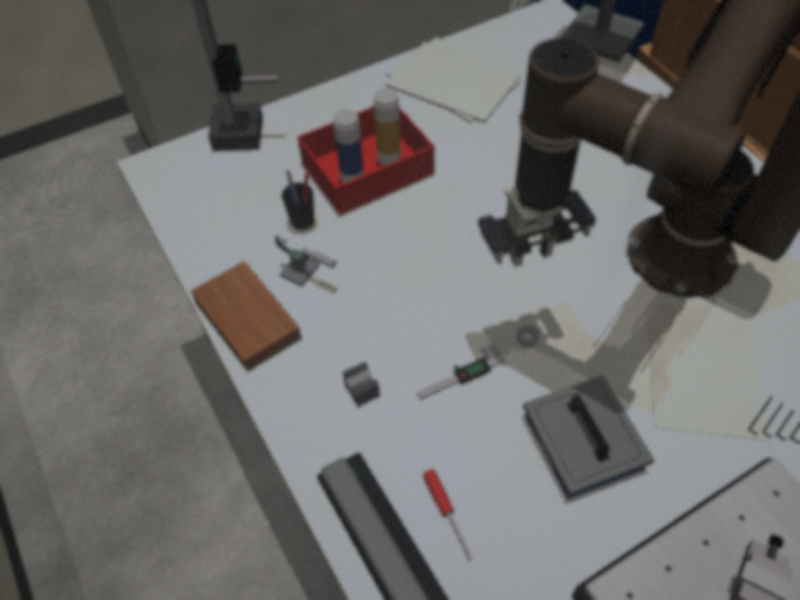

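View pics/t9_b.png

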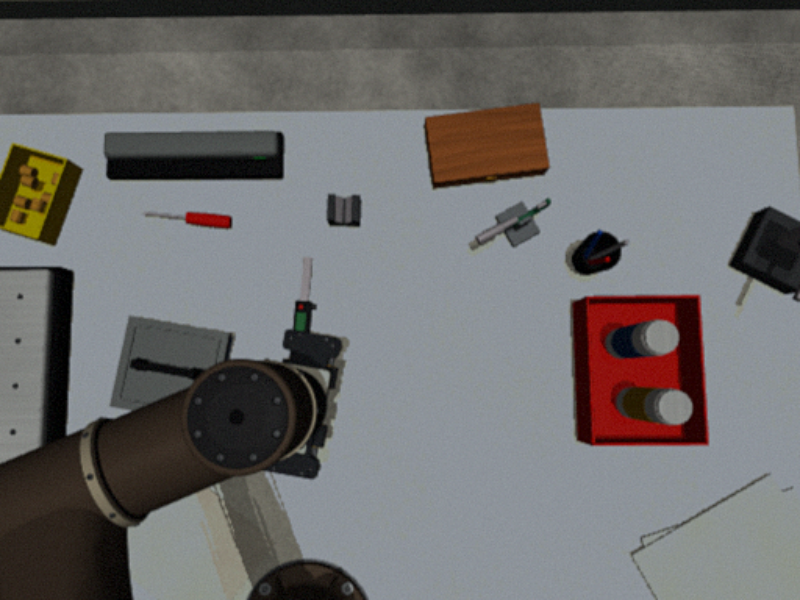

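>>> apply_moves(
  slide=[
    [0,0,0],
    [0,0,0],
    [0,0,0],
  ],
  turn=[
    [0,0,0],
    [0,0,0],
    [0,0,0],
  ],
  jaw=[0.5,0.5,0.5],
)

```text
time_s: 16.65
tcp_pos: [0.4179, -0.0309, 0.2357]
eef_rot: [180.0, -0.0, -100.2]
contact_force: [0.1, 1.0, -0.0]
gripper_width: 0.044
```

```bash
python3 -c "
from plant import r
print(r.close_job())"
```

```text
the job is handed in; nothing more can be done
None
```

The job is done and was handed in at about 16.7 s. I pushed the standing block over along its bay, carried the lid across by its handle, lowered it onto the box, let go and moved the arm clear.

- **Blocks:** a picture before the lid went on showed all three lying flat, with the tipped one's top about 32 mm above the bench.
- **Lid:** the top camera's depth readings put the plate 49–51 mm above the bench at the three corners it could see (50 mm is fully home). The plane fitted to the visible area is level to within about 0.1°. The arm hid the fourth corner, so I did not measure it directly.
- **Box and bystanders:** in the last pictures the lid is centred within about 0.5 mm of where the box first stood. I saw no change in the other things, except that the arm partly hid the caliper and ring gauge from the top camera. The scene camera shows both where they were.
- **Disagreements:** the wrist and top cameras differed by 1–2 mm on where the lid and box were. I moved the lid 1 mm in each direction before lowering it, and it went on without catching. The scene camera's less exact fit shows it about 4 mm off to one side, much like the 2.6 mm it gave for the box alone, so I relied on the top camera.
- **Forces:** the largest I saw was about 15 N, when the gripped lid pressed briefly on the bench. Seating it on the box read about 6 N.

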